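# Screw home the cap of a sealed canister

## Task

The big winged cap is only lying on the neck of the clamped canister with its thread not caught. Turn it backwards (anticlockwise from above) until it drops into its thread, then screw it clockwise until it is tight and fully home, without forcing it, let go, and leave the things around it alone.

Things in the scene. Friction and masses are not known exactly. Their poses are not given: they have to be found in the camera images.
- canister: Open-topped alloy can, 128 mm across, 168 mm tall, upright, held fast in a dark steel clamp ring on the bench; it cannot move. Origin at the centre of its underside, z up; its yaw tells nothing about the thread. Short of its stops the cap turns with less than 0.4 N m; it is tight at about 1.3 N m.
- neck_rim (a point): Centre of the rim of the aluminium neck (87 mm across) fixed on the can, on its axis, 198 mm above the bench. Under the cap the neck has 3 equal right-hand thread segments 120 deg apart, each 80 deg long, with an open entry gap at the anticlockwise end and a solid stop rib after the gap. The angle of the gaps is not told: feel for it.
- cap: Loose grey plastic screw cap, about 0.25 kg, 118 mm across, three lugs inside. Origin on its axis at the skirt's lower edge, z up. It starts level, lugs lying on top of the thread segments, origin 190 mm above the bench; there it turns easily, but clockwise it soon strikes a stop rib. Tight, its origin is 174 mm above the bench. It stays where left; friction holds the thread.
- cap_top (a point): Centre of the cap's flat top, 28.7 mm above its origin. Turned anticlockwise from the start by 20 to 80 deg the cap falls about 12 mm into the gaps and, up to 16 deg on, strikes the stop ribs. Then clockwise it screws down, free at first, then against a sprung sealing disc (up to about 8 N), tight at a firm stop after about 80 deg. Not screwed home, the disc holds it 2 mm or more too high.
- cap_wings (a point): Point on the cap's axis, 14 mm above the flat top. Two upright radial wings stand on the top in line along the cap's x axis, one each side: 12 mm thick, from 16 to 56 mm from the axis, 27 mm up from the flat top, open between them. Open fingers, one on each side of the axis, can turn the cap by pushing on the wings with no grip.
- jar: Bystander: white plastic jar, 66 mm across, 76 mm tall. Origin at the centre of its underside.
- tape: Bystander: yellow tape roll, 64 mm across, 18 mm high, lying flat. Origin at the centre of its underside.
- driver: Bystander: red screwdriver, 203 mm long, lying along its x axis. Origin under its middle.
- timer: Bystander: small white timer, 56 x 64 x 18 mm, lying flat. Origin at the centre of its underside.
Things that resemble listed ones, but are neither listed nor needed, are in the scene too. Leave any orange or purple look-alike of the cap alone.

How it is judged (in metres and radians):
On the way:
1. the cap has dropped into its thread (at least 7 mm below where it lay) (z of cap in the frame of canister below 0.183 m), for 0.2 s.
At the end, for the whole second after the job is handed in: the cap is screwed home on the neck: its lower edge no more than 175.8 mm above the canister's underside (174.3 when tight), on the canister's axis within 4 mm, level within 0.04 rad, at rest and let go (z of cap in the frame of canister below 0.1758 m and horizontal distance between cap and canister below 0.004 m and angle between cap's own z axis and vertical below 0.04 rad and linear speed of cap below 0.01 m/s); the robot touches nothing.
It fails at once if the cap is forced: fingers press on it with more than 120 N (contact force between the fingers and cap above 120 N).
It fails at once if a bystander is moved by more than 20 mm (distance of any of jar, tape, driver, timer from where it was at the start of the episode above 0.02 m).
It also fails if it takes over 72 s, if anything falls off the work surface, if the arm or the gripper's body presses on something with over 40 N, if the wrist force passes 120 N, or if a joint passes its speed limit or range.

## Robot

A 6-joint arm with a two-finger parallel gripper is mounted at the origin on a cart in front of the work surface, level with it; the furniture and walls round the work are solid. World frame = base frame: x ahead of the robot, y to its left, z up, the work surface at z = 0. Lengths are in m, angles in degrees, forces in N, time in s.
With the tool pointing down it reaches from about 0.375 to 0.9 m from the base axis. Payload 3.1 kg.
Tool frame: the origin (TCP) lies between the finger pads; the fingertips stand tcp_to_tips ahead of it and the grasp point (between the pads) lies 6 mm ahead of it (tcp_to_tips is the distance from the TCP to the fingertips, in m); z points along the fingers, y is the line along which they close (so a half turn about z gives the same grasp; the last joint's range is limited). The gripper opens to 87 mm and grips with 3 to 60 N. Pads are 19 mm wide; open, the fingers measure 117 mm over their backs; the gripper's body (75 mm by 190 mm) begins 51 mm behind the grasp point.
Start: joints at [52.913, 30.224, 82.088, -0, 67.689, -10.227], TCP at [0.282, 0.558, 0.248] pointing down, gripper open.
Joint ranges: [-176.69, 176.69], [-43.24, 126.21], [12.49, 139.97], [-82, 262], [0, 151.66], [-163.58, 163.58]. Speed limits (degrees/s): [159.86, 159.86, 180, 180, 180, 180].

## Interface

Orientations are given as [roll, pitch, yaw] about the fixed x, y, z axes, in that order (R = Rz(yaw) Ry(pitch) Rx(roll)).
In Python, from workcell import observe, capture, sign_off, find_in, pinpoint, tcp_to_tips gives the robot as it stands.
- The arm moves only by the tool send_rows, never from a script. Its argument "targets" is a list that holds one entry, the list of rows, each a list of 6 numbers: the shift along the tool's x, y, z in mm, then the turn, a rotation vector about the tool's x, y, z in rad. A call has exactly 10 rows; each row shifts and turns the commanded pose from where the row before left it, along the tool's axes as they then stand; what a row does not reach is not made up. A row lasts 1/8 s, in which the tool goes at most 62.5 mm and 10.7 degrees, less where a joint would pass 70% of its speed; a pose out of reach is approached as far as the arm can. A call is refused whole if a number of a shift passes 62.5 or a number of a turn 0.188, either way. A call with a gripper value outside its range is refused whole. "jaw" is the finger opening in mm, from 0 to 87, set as the call begins (left out, the last holds). The fingers move at their own pace and stop on an object; the grip force is fixed at half the most. Time passes only in rows, so rows that do not move let the fingers close, or fill a call up. It gives the time, the measured TCP pose, the force, the opening and the grip force at its end, in the units of the state.
- observe(): the state, without advancing time (a new reading comes with each control period).
- capture(name): name is "scene" or "side" or "wrist"; returns a dict with "pixels" (480x640x3 uint8, red, green, blue), "fovy" (degrees; the focal length in pixels is half the picture's height over the tangent of half this angle, whatever the lens; pixels are square), "cx", "cy" (the principal point, pixels), "extrinsics" (4x4, takes a point from world to camera coordinates). Camera axes: x right, y up, looking along -z (the intrinsics and any distortion apply to the point x, -y, -z); pixel columns grow to the right and rows downward; lengths in m; the calibration is good to about 2 mm. A picture is of the moment at which its call begins. There is no depth.
- sign_off(): hands the job in; it is judged then, once.
Trained networks look in the newest picture that a camera, given by its name, has taken for a name from the list of things; names that differ only in an ending like _2 or _b are one class to them, and where a whole thing is asked for, a point or a joint stands for the part that bears it (a point fixed in the world has none). Each returns a list of dicts, best first, with "confidence" (0 to 1); they miss things now and then, are a little off and sometimes report something else, mostly with a low value. They report only what shows in the picture. A call takes as long as a camera call. They do not tell look-alikes from the thing itself.
- find_in(camera, label): "point" ([x, y, z] in m, in world coordinates, good to about 4 mm: the middle of the surface that is visible of it).
- pinpoint(camera, label): "point" ([x, y, z] in m, in world coordinates, good to about 4 mm: a listed point, or the origin of a listed thing).
The state is a dict: "time_s": time; "joints": joint angles; "joint_velocities": joint speeds; "joint_efforts": joint torques, N m; "tcp_pos": TCP position; "ee_rot": TCP orientation; "contact_force": force on the tool from outside, world axes, zero at the start; "wrist_torque": the same for the moment, N m; "grip_width": opening from 0.0 (shut) to 1.0 (fully open); "grip_force": force on a finger pad.
Only numpy, scipy, OpenCV 4.12 (cv2) and the standard library are available. Lean on these libraries where they do the work, as an engineer would, in place of code of your own. Each camera call takes 0.05 s, during which the arm holds its last target. There are 200 camera calls.

## Working session

There is one attempt and no reset: what is moved stays moved. The work goes in short steps, Python scripts to look and compute and a tool call to move; the robot and the scene stay as the last step left them, time stands still between calls to the robot, and variables do not carry over. Pictures are saved under pics/ and viewed, at most 10 in all, crops included, and the job is handed in when it is done.

Besides the shell and the picture viewer there is one more tool, called after ">>>" as name(argument=value, ...) on one line, values as JSON. send_rows: Moves the arm, as the interface text tells. Its arguments: {"type":"object","properties":{"targets":{"type":"array"},"jaw":{"type":"number"}},"required":["targets"]}

```bash
mkdir -p pics; ls
python3 - <<'E'
from workcell import *
import cv2,numpy as np
print(tcp_to_tips if not callable(tcp_to_tips) else tcp_to_tips())
o=observe();print({k:np.round(v,3).tolist() for k,v in o.items()})
ims=[]
for c in("scene","side","wrist"):
    d=capture(c);cv2.imwrite(f"pics/{c}0.png",d["pixels"][:,:,::-1]);np.savez(f"{c}0.npz",**d)
    for l in("cap","cap_top","cap_wings","canister","neck_rim"):
        print(c,l,"pin",[(np.round(r["point"],3).tolist(),round(r["confidence"],2)) for r in pinpoint(c,l)][:4])
E
```

```text
pics
0.025
{'time_s': 0.0, 'joints': [52.913, 30.28, 82.156, -0.001, 67.689, -10.227], 'joint_velocities': [0.061, 0.048, -0.002, 0.023, -0.065, -0.021], 'joint_efforts': [-0.001, -44.004, -17.659, 0.063, 0.058, -0.0], 'tcp_pos': [0.282, 0.557, 0.247], 'ee_rot': [-179.877, -0.021, 153.141], 'contact_force': [0.538, -0.709, 0.02], 'wrist_torque': [0.044, 0.01, -0.022], 'grip_force': 0.0, 'grip_width': 1.005}
scene cap pin [([0.715, 0.159, 0.0], 0.76), ([0.678, -0.412, 0.003], 0.69), ([0.502, -0.069, 0.188], 0.67), ([0.569, 0.113, -0.0], 0.65)]
scene cap_top pin [([0.501, -0.07, 0.217], 0.97), ([0.568, 0.111, 0.03], 0.9), ([0.712, 0.164, 0.027], 0.75), ([0.679, -0.412, 0.03], 0.69)]
scene cap_wings pin [([0.712, 0.159, 0.044], 0.79), ([0.571, 0.114, 0.041], 0.64), ([0.504, -0.068, 0.234], 0.6), ([0.678, -0.413, 0.041], 0.55)]
scene canister pin [([0.502, -0.074, 0.004], 0.77)]
scene neck_rim pin []
side cap pin [([0.501, -0.074, 0.188], 0.83), ([0.718, 0.162, -0.003], 0.82), ([0.567, 0.111, -0.003], 0.62), ([0.68, -0.416, 0.0], 0.6)]
side cap_top pin [([0.68, -0.413, 0.029], 0.73), ([0.714, 0.16, 0.031], 0.68), ([0.571, 0.112, 0.032], 0.41)]
side cap_wings pin [([0.507, -0.07, 0.236], 0.91), ([0.676, -0.41, 0.038], 0.85), ([0.715, 0.161, 0.047], 0.74), ([0.566, 0.111, 0.047], 0.54)]
side canister pin []
side neck_rim pin []
wrist cap pin []
wrist cap_top pin []
wrist cap_wings pin []
wrist canister pin []
wrist neck_rim pin []
```

View pics/scene0.png

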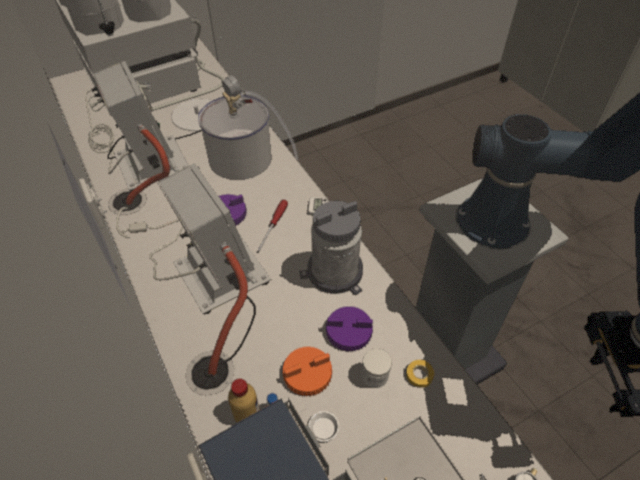

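View pics/side0.png

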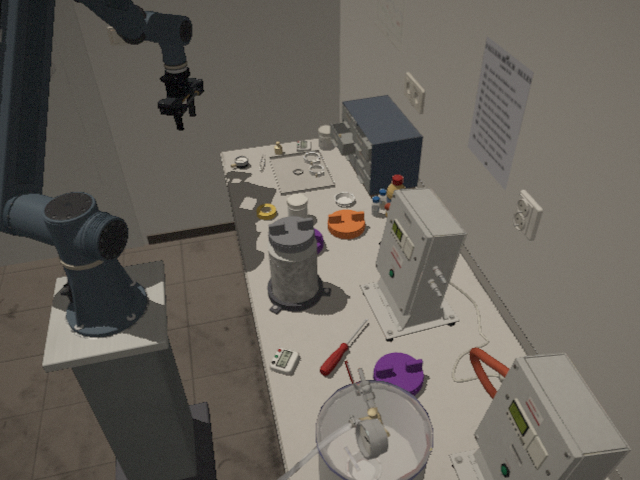

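Four wing caps show in the scene picture: grey on the clamped canister (337,218), purple (349,328), orange (307,371) and purple (232,208). The grey one at about (0.502, -0.071, 0.19) is the only one sitting on the neck, so it is the target. I'll move above it and confirm with an enlarged crop from there.

>>> send_rows(targets=[[[-24,-23,-12,0,0,0],[-24,-23,-12,0,0,0],[-24,-23,-12,0,0,0],[-24,-23,-12,0,0,0],[-24,-23,-12,0,0,0],[-24,-23,-12,0,0,0],[-24,-23,-12,0,0,0],[-24,-23,-12,0,0,0],[-24,-23,-12,0,0,0],[-24,-23,-12,0,0,0]]], jaw=50)

```text
time_s: 2.15
tcp_pos: [0.3927, 0.2429, 0.3681]
ee_rot: [180.0, 0.0, 153.1]
contact_force: [0.3, 0.1, -0.3]
grip_width: 0.578
grip_force: 0.0
```

>>> send_rows(targets=[[[-24,-23,-3,0,0,0],[-24,-23,-3,0,0,0],[-24,-23,-3,0,0,0],[-24,-23,-3,0,0,0],[-24,-23,-3,0,0,0],[-24,-23,-3,0,0,0],[-24,-23,-3,0,0,0],[-24,-23,-3,0,0,0],[-24,-23,-3,0,0,0],[0,0,0,0,0,0]]])

```text
time_s: 3.4
tcp_pos: [0.4925, -0.0402, 0.3947]
ee_rot: [-180.0, 0.1, 153.0]
contact_force: [-0.1, 0.1, -0.4]
grip_width: 0.576
grip_force: 0.0
```

```bash
cat > h.py <<'E'
from workcell import *
import cv2,numpy as np
def st():
    o=observe();print({k:np.round(o[k],3).tolist() for k in("time_s","joints","tcp_pos","ee_rot","contact_force","wrist_torque","grip_width")});return o
def pins(c,ls,near=None):
    for l in ls: print(c,l,[(np.round(r["point"],3).tolist(),round(r["confidence"],2)) for r in pinpoint(c,l)][:4])
E
python3 - <<'E'
from h import *
st()
d=capture("wrist");cv2.imwrite("pics/wrist1.png",d["pixels"][:,:,::-1]);np.savez("wrist1.npz",**d)
pins("wrist",("cap","cap_top","cap_wings"))
E=d["extrinsics"];print(np.round(E,3).tolist(),d["fovy"],d["cx"],d["cy"])
E
```

```text
{'time_s': 3.4, 'joints': [-17.635, 11.102, 88.22, -0.018, 80.621, -80.592], 'tcp_pos': [0.493, -0.04, 0.395], 'ee_rot': [-179.992, 0.059, 152.96], 'contact_force': [-0.146, 0.126, -0.355], 'wrist_torque': [0.017, 0.091, -0.006], 'grip_width': 0.576}
wrist cap [([0.569, 0.106, -0.002], 0.97), ([0.714, 0.161, -0.004], 0.86), ([0.51, -0.074, 0.191], 0.8)]
wrist cap_top [([0.566, 0.115, 0.029], 0.86), ([0.711, 0.159, 0.029], 0.83), ([0.502, -0.069, 0.219], 0.79)]
wrist cap_wings [([0.569, 0.113, 0.041], 0.64), ([0.712, 0.162, 0.041], 0.61)]
[[0.456, 0.89, -0.0, -0.188], [-0.856, 0.438, -0.275, 0.512], [-0.245, 0.126, 0.961, -0.407], [0.0, 0.0, 0.0, 1.0]] 68.17898081504542 323.1074210330728 235.12741354230482
```

View pics/wrist1.png

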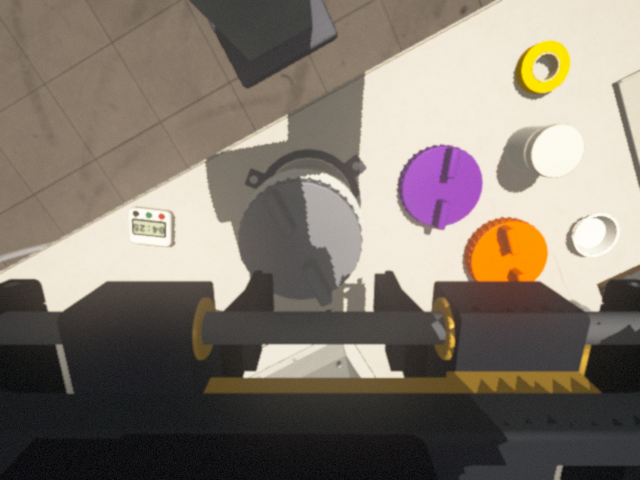

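The wrist view shows the grey cap at about (300,238) on the clamped can; its wings run from about (272,195) to (328,300). Both coloured caps are well off to the right. Next is the enlarged crop.

Run:
```python
import cv2
i=cv2.imread("pics/wrist1.png")[160:320,220:380]
i=cv2.convertScaleAbs(cv2.resize(i,None,fx=3.75,fy=3.75,interpolation=cv2.INTER_CUBIC),alpha=1.7)
cv2.imwrite("pics/crop1.png",i)
```

```text
(no output)
```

View pics/crop1.png

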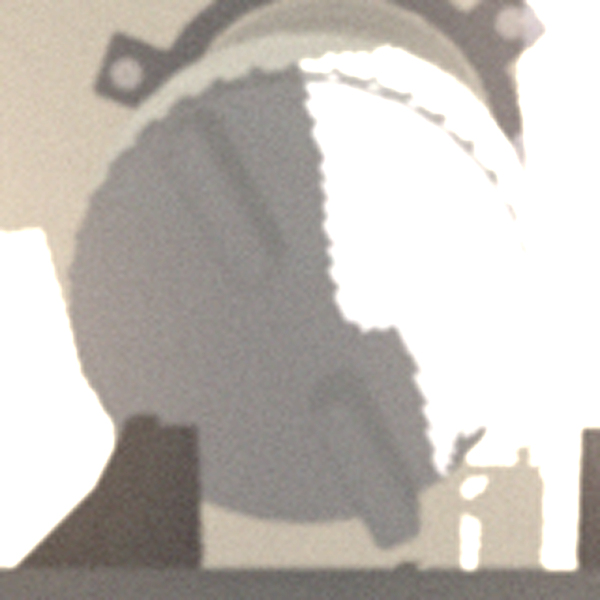

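Run:
```python
import numpy as np
d=np.load("wrist1.npz");E=d["extrinsics"];f=240/np.tan(np.radians(d["fovy"]/2))
def P(u,v,z):
    u=220+u/3.75;v=160+v/3.75
    r=E[:3,:3].T@np.array([(u-d["cx"])/f,-(v-d["cy"])/f,-1]);o=-E[:3,:3].T@E[:3,3]
    return (o+r*(z-o[2])/r[2])
print("cam",-E[:3,:3].T@E[:3,3])
for p,z in (((72,295),.2187),((525,250),.2187),((300,72),.2187),((300,520),.2187),((300,295),.2187)): print(p,P(*p,z).round(4))
for a,b,z in(((185,130),(393,530),.2457),((205,110),(283,250),.2187),((365,395),(415,490),.245),((205,110),(415,490),.232)):
    A,B=P(*a,z),P(*b,z);print(a,b,A.round(3),B.round(3),np.degrees(np.arctan2(*(B-A)[1::-1])),(A+B)/2)
```

```text
cam [ 0.42447651 -0.00584874  0.53180625]
(72, 295) [ 0.4719 -0.1171  0.2187]
(525, 250) [ 0.5124 -0.0132  0.2187]
(300, 72) [ 0.4494 -0.0416  0.2187]
(300, 520) [ 0.5509 -0.0959  0.2187]
(300, 295) [ 0.4975 -0.0673  0.2187]
(185, 130) (393, 530) [ 0.447 -0.067  0.246] [ 0.552 -0.07   0.246] -1.746941665364739 [ 0.49961794 -0.06817311  0.2457    ]
(205, 110) (283, 250) [ 0.447 -0.066  0.219] [ 0.486 -0.066  0.219] 0.2445696571446683 [ 0.4662904  -0.06566316  0.2187    ]
(365, 395) (415, 490) [ 0.519 -0.06   0.245] [ 0.546 -0.061  0.245] -1.0657085627920246 [ 0.53254698 -0.0603959   0.245     ]
(205, 110) (415, 490) [ 0.446 -0.063  0.232] [ 0.551 -0.063  0.232] 0.04098901544115558 [ 0.49869016 -0.06316337  0.232     ]
```

The crop confirms it: the grey cap's wings lie along world x (yaw about -1°), with the axis near (0.501, -0.0695). I'll move over the axis with the finger line turned off the wings, at tool yaw 55.

>>> send_rows(targets=[[[-21,-22,0,0,0,0.171],[0,0,10,0,0,0.171],[0,0,10,0,0,0.171],[0,0,10,0,0,0.171],[0,0,10,0,0,0.171],[0,0,10,0,0,0.171],[0,0,10,0,0,0.171],[0,0,10,0,0,0.171],[0,0,10,0,0,0.171],[0,0,10,0,0,0.171]]], jaw=60)

```text
time_s: 4.85
tcp_pos: [0.5001, -0.0661, 0.3043]
ee_rot: [-180.0, -0.0, 54.9]
contact_force: [0.4, 0.5, 0.3]
grip_width: 0.693
grip_force: 0.0
```

Run:
```python
from h import *
st()
for c in("scene","side","wrist"):
    capture(c);pins(c,("cap","cap_top","cap_wings"))
d=capture("wrist");i=cv2.convertScaleAbs(d["pixels"][:,:,::-1],alpha=1.6);cv2.imwrite("pics/wrist2.png",i)
```

```text
{'time_s': 4.85, 'joints': [-20.248, 16.932, 94.957, 0.013, 68.121, 14.804], 'tcp_pos': [0.5, -0.066, 0.304], 'ee_rot': [-179.987, -0.009, 54.942], 'contact_force': [0.389, 0.539, 0.307], 'wrist_torque': [-0.07, 0.069, -0.022], 'grip_width': 0.693}
scene cap [([0.68, -0.416, 0.002], 0.98), ([0.716, 0.156, -0.001], 0.73), ([0.571, 0.113, 0.002], 0.63), ([0.504, -0.069, 0.19], 0.58)]
scene cap_top [([0.713, 0.164, 0.028], 0.97), ([0.675, -0.414, 0.034], 0.95), ([0.501, -0.071, 0.219], 0.75)]
scene cap_wings [([0.57, 0.109, 0.042], 0.83), ([0.677, -0.411, 0.044], 0.73), ([0.498, -0.069, 0.231], 0.63), ([0.711, 0.155, 0.045], 0.55)]
side cap [([0.505, -0.072, 0.188], 0.89), ([0.68, -0.416, -0.004], 0.8), ([0.719, 0.164, -0.0], 0.63), ([0.569, 0.11, 0.001], 0.6)]
side cap_top [([0.711, 0.159, 0.03], 0.9), ([0.57, 0.11, 0.032], 0.71), ([0.682, -0.412, 0.031], 0.68)]
side cap_wings [([0.507, -0.073, 0.239], 0.84), ([0.717, 0.162, 0.044], 0.83), ([0.566, 0.11, 0.044], 0.59)]
wrist cap [([0.507, -0.073, 0.192], 0.9), ([0.568, 0.106, -0.001], 0.64), ([0.428, -0.306, -0.001], 0.15)]
wrist cap_top [([0.503, -0.069, 0.219], 0.8), ([0.568, 0.112, 0.028], 0.73), ([0.506, -0.071, 0.189], 0.69)]
wrist cap_wings [([0.506, -0.068, 0.229], 0.95), ([0.569, 0.113, 0.04], 0.83)]
```

View pics/wrist2.png

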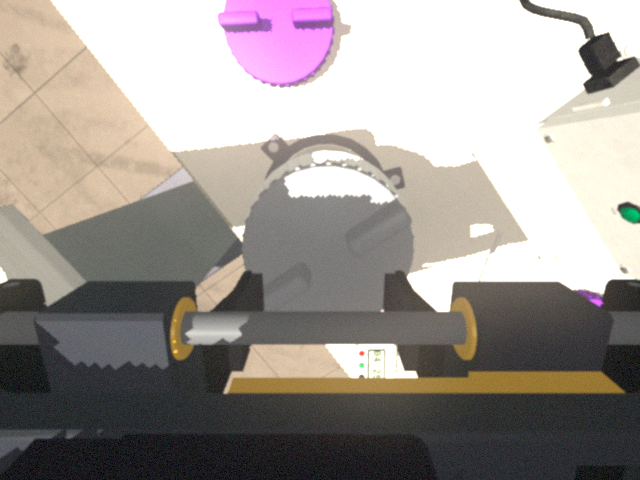

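The picture shows the wings running from (270,290) to (400,230), with both fingers clear of them on the clockwise side. I'll centre, back off slightly and descend beside the wings.

>>> send_rows(targets=[[[-2,4,0,0,0,0.14],[0,0,6,0,0,0],[0,0,6,0,0,0],[0,0,6,0,0,0],[0,0,6,0,0,0],[0,0,6,0,0,0],[0,0,6,0,0,0],[0,0,6,0,0,0],[0,0,6,0,0,0],[0,0,6,0,0,0]]])

```text
time_s: 6.75
tcp_pos: [0.5027, -0.0714, 0.2502]
ee_rot: [180.0, -0.0, 47.1]
contact_force: [-0.1, 0.9, 0.1]
grip_width: 0.689
grip_force: 0.0
```

>>> send_rows(targets=[[[0,0,0,0,0,-0.04],[0,0,0,0,0,-0.04],[0,0,0,0,0,-0.04],[0,0,0,0,0,-0.04],[0,0,0,0,0,-0.04],[0,0,0,0,0,-0.04],[0,0,0,0,0,-0.04],[0,0,0,0,0,-0.04],[0,0,0,0,0,-0.04],[0,0,0,0,0,0]]])

```text
time_s: 8.0
tcp_pos: [0.5026, -0.0713, 0.2504]
ee_rot: [-180.0, -0.0, 67.7]
contact_force: [0.5, 0.2, -0.0]
grip_width: 0.688
grip_force: 0.2
```

```bash
cat >> h.py <<'E'
def chk():
    st()
    for c in("scene","side"):
        capture(c)
        for l,h in(("cap",0),("cap_top",.0287),("cap_wings",.0427)):
            print(c,l,[(np.round(np.array(r["point"])-[0,0,h],4).tolist(),round(r["confidence"],2)) for r in pinpoint(c,l) if r["point"][2]>.12])
E
python3 -c "from h import *;chk()"
```

```text
{'time_s': 8.0, 'joints': [-20.707, 21.005, 98.521, 0.011, 60.49, 1.548], 'tcp_pos': [0.503, -0.071, 0.25], 'ee_rot': [-179.984, -0.009, 67.74], 'contact_force': [0.466, 0.174, -0.021], 'wrist_torque': [-0.038, 0.061, 0.056], 'grip_width': 0.688}
scene cap [([0.5043, -0.0725, 0.1903], 0.69)]
scene cap_top [([0.501, -0.0737, 0.1908], 0.62)]
scene cap_wings [([0.4979, -0.0692, 0.1886], 0.86)]
side cap [([0.5021, -0.0697, 0.1881], 0.93)]
side cap_top [([0.5025, -0.0742, 0.1895], 0.97)]
side cap_wings [([0.5054, -0.0724, 0.1916], 0.73), ([0.5043, -0.0699, 0.1746], 0.67)]
```

>>> send_rows(targets=[[[0,0,0,0,0,-0.04],[0,0,0,0,0,-0.04],[0,0,0,0,0,-0.04],[0,0,0,0,0,-0.04],[0,0,0,0,0,-0.04],[0,0,0,0,0,-0.04],[0,0,0,0,0,0],[0,0,0,0,0,0],[0,0,0,0,0,0],[0,0,0,0,0,0]]])

```text
time_s: 9.65
tcp_pos: [0.5027, -0.0714, 0.2506]
ee_rot: [180.0, 0.0, 81.5]
contact_force: [0.6, 0.9, 0.5]
grip_width: 0.687
grip_force: 0.2
```

```bash
python3 -c "from h import *;chk()"
```

```text
{'time_s': 9.65, 'joints': [-20.708, 20.987, 98.5, 0.0, 60.505, -12.221], 'tcp_pos': [0.503, -0.071, 0.251], 'ee_rot': [179.993, 0.002, 81.512], 'contact_force': [0.575, 0.9, 0.474], 'wrist_torque': [0.025, 0.079, -0.024], 'grip_width': 0.687}
scene cap [([0.5048, -0.0718, 0.1901], 0.87)]
scene cap_top [([0.5006, -0.0745, 0.1884], 0.86)]
scene cap_wings [([0.5023, -0.0697, 0.1896], 0.89)]
side cap [([0.5018, -0.0707, 0.1869], 0.62)]
side cap_top [([0.5043, -0.0717, 0.1918], 0.65)]
side cap_wings [([0.5045, -0.0726, 0.1934], 0.79)]
```

>>> send_rows(targets=[[[0,0,0,0,0,-0.04],[0,0,0,0,0,-0.04],[0,0,0,0,0,-0.04],[0,0,0,0,0,-0.04],[0,0,0,0,0,-0.04],[0,0,0,0,0,0],[0,0,0,0,0,0],[0,0,0,0,0,0],[0,0,0,0,0,0],[0,0,0,0,0,0]]])

```text
time_s: 11.3
tcp_pos: [0.5026, -0.0714, 0.2505]
ee_rot: [-180.0, 0.0, 93.0]
contact_force: [0.1, 0.0, 0.4]
grip_width: 0.691
grip_force: 0.0
```

```bash
python3 -c "from h import *;chk()"
```

```text
{'time_s': 11.3, 'joints': [-20.708, 20.991, 98.504, -0.002, 60.506, -23.683], 'tcp_pos': [0.503, -0.071, 0.251], 'ee_rot': [-179.998, 0.001, 92.976], 'contact_force': [0.115, 0.026, 0.421], 'wrist_torque': [-0.049, 0.03, 0.018], 'grip_width': 0.691}
scene cap [([0.5035, -0.0684, 0.1767], 0.63)]
scene cap_top [([0.5013, -0.072, 0.1754], 0.71)]
scene cap_wings [([0.501, -0.0687, 0.1753], 0.96)]
side cap [([0.5013, -0.0704, 0.1792], 0.63)]
side cap_top [([0.5029, -0.071, 0.1761], 0.71)]
side cap_wings [([0.5067, -0.0718, 0.1818], 0.74)]
```

It has dropped: the origin is now about 0.177 m. Carrying on clockwise without lifting would run into the wrist's range, so I'll lift, step the fingers over to the other faces of the wings, and lower again.

>>> send_rows(targets=[[[0,0,-12,0,0,0],[0,0,-12,0,0,0],[0,0,0,0,0,-0.165],[0,0,0,0,0,-0.165],[0,0,0,0,0,-0.165],[0,0,0,0,0,-0.165],[0,0,0,0,0,-0.165],[0,0,0,0,0,-0.165],[0,0,0,0,0,-0.165],[0,0,0,0,0,0]]])

```text
time_s: 12.95
tcp_pos: [0.503, -0.0715, 0.2755]
ee_rot: [180.0, 0.1, 159.0]
contact_force: [-0.2, -0.8, -0.0]
grip_width: 0.694
grip_force: 0.0
```

>>> send_rows(targets=[[[0,0,5,0,0,0],[0,0,5,0,0,0],[0,0,5,0,0,0],[0,0,5,0,0,0],[0,0,5,0,0,0],[0,0,5,0,0,0],[0,0,5,0,0,0],[0,0,3,0,0,0],[0,0,0,0,0,0],[0,0,0,0,0,0]]])

```text
time_s: 14.2
tcp_pos: [0.5028, -0.0714, 0.2367]
ee_rot: [-180.0, 0.0, 159.2]
contact_force: [-0.3, 0.9, -0.3]
grip_width: 0.694
grip_force: 0.0
```

>>> send_rows(targets=[[[0,0,0,0,0,0.05],[0,0,0,0,0,0.05],[0,0,0,0,0,0.05],[0,0,0,0,0,0.05],[0,0,0,0,0,0.05],[0,0,0,0,0,0.05],[0,0,0,0,0,0.05],[0,0,0,0,0,0.05],[0,0,0,0,0,0.05],[0,0,0,0,0,0.05]]])

```text
time_s: 15.45
tcp_pos: [0.5025, -0.0712, 0.2367]
ee_rot: [-180.0, -0.0, 130.4]
contact_force: [-0.8, -0.1, 0.5]
grip_width: 0.691
grip_force: 0.7
```

```bash
python3 -c "from h import *;chk()"
```

```text
{'time_s': 15.45, 'joints': [-20.703, 22.067, 99.431, 0.004, 58.512, -61.132], 'tcp_pos': [0.502, -0.071, 0.237], 'ee_rot': [-179.998, -0.011, 130.428], 'contact_force': [-0.849, -0.113, 0.522], 'wrist_torque': [0.045, 0.039, 0.039], 'grip_width': 0.691}
scene cap [([0.5013, -0.0685, 0.1744], 0.74)]
scene cap_top [([0.5011, -0.0713, 0.1793], 0.82)]
scene cap_wings [([0.4994, -0.0663, 0.178], 0.56)]
side cap [([0.5018, -0.07, 0.1762], 0.63)]
side cap_top [([0.5041, -0.0707, 0.1746], 0.57)]
side cap_wings [([0.5054, -0.0742, 0.1812], 0.61)]
```

>>> send_rows(targets=[[[0,0,0,0,0,0.035],[0,0,0,0,0,0.035],[0,0,0,0,0,0.035],[0,0,0,0,0,0.035],[0,0,0,0,0,0.035],[0,0,0,0,0,0.035],[0,0,0,0,0,0.035],[0,0,0,0,0,0.035],[0,0,0,0,0,0.035],[0,0,0,0,0,0.035]]])

```text
time_s: 17.1
tcp_pos: [0.5025, -0.0711, 0.2364]
ee_rot: [-180.0, -0.0, 110.3]
contact_force: [-0.4, 1.1, -1.4]
grip_width: 0.686
grip_force: 2.0
```

```bash
python3 -c "from h import *;st()"
```

```text
{'time_s': 17.1, 'joints': [-20.701, 22.103, 99.444, 0.027, 58.483, -41.037], 'tcp_pos': [0.503, -0.071, 0.236], 'ee_rot': [-179.993, -0.037, 110.322], 'contact_force': [-0.441, 1.074, -1.399], 'wrist_torque': [0.213, 0.077, 0.15], 'grip_width': 0.686}
```

>>> send_rows(targets=[[[0,0,0,0,0,0.035],[0,0,0,0,0,0.035],[0,0,0,0,0,0.035],[0,0,0,0,0,0.035],[0,0,0,0,0,0.035],[0,0,0,0,0,0],[0,0,0,0,0,0],[0,0,0,0,0,0],[0,0,0,0,0,0],[0,0,0,0,0,0]]])

```text
time_s: 18.35
tcp_pos: [0.5026, -0.0712, 0.2368]
ee_rot: [180.0, -0.0, 100.4]
contact_force: [-1.7, 4.3, -2.5]
grip_width: 0.687
grip_force: 2.6
```

```bash
python3 -c "from h import *;chk()"
```

```text
{'time_s': 18.35, 'joints': [-20.703, 22.065, 99.424, 0.012, 58.517, -31.131], 'tcp_pos': [0.503, -0.071, 0.237], 'ee_rot': [179.999, -0.012, 100.421], 'contact_force': [-1.683, 4.263, -2.546], 'wrist_torque': [0.624, 0.312, 0.115], 'grip_width': 0.687}
scene cap [([0.5014, -0.0692, 0.1751], 0.71)]
scene cap_top [([0.501, -0.072, 0.1768], 0.85)]
scene cap_wings [([0.4988, -0.0681, 0.1755], 0.79)]
side cap [([0.5022, -0.0707, 0.1763], 0.66)]
side cap_top [([0.5023, -0.0719, 0.1742], 0.93)]
side cap_wings [([0.5035, -0.0748, 0.1807], 0.57)]
```

>>> send_rows(targets=[[[0,0,0,0,0,0.035],[0,0,0,0,0,0.035],[0,0,0,0,0,0.035],[0,0,0,0,0,0.035],[0,0,0,0,0,0.035],[0,0,0,0,0,0],[0,0,0,0,0,0],[0,0,0,0,0,0],[0,0,0,0,0,0],[0,0,0,0,0,0]]])

```text
time_s: 20.0
tcp_pos: [0.5028, -0.0715, 0.2368]
ee_rot: [180.0, 0.0, 90.4]
contact_force: [-0.8, 2.4, -4.6]
grip_width: 0.692
grip_force: 2.9
```

```bash
python3 -c "from h import *;st()"
```

```text
{'time_s': 20.0, 'joints': [-20.715, 22.071, 99.411, -0.01, 58.485, -21.105], 'tcp_pos': [0.503, -0.072, 0.237], 'ee_rot': [179.972, 0.02, 90.395], 'contact_force': [-0.795, 2.45, -4.618], 'wrist_torque': [0.418, 0.205, 0.15], 'grip_width': 0.692}
```

>>> send_rows(targets=[[[0,0,0,0,0,0.035],[0,0,0,0,0,0.035],[0,0,0,0,0,0.035],[0,0,0,0,0,0.035],[0,0,0,0,0,0.035],[0,0,0,0,0,0],[0,0,0,0,0,0],[0,0,0,0,0,0],[0,0,0,0,0,0],[0,0,0,0,0,0]]])

```text
time_s: 21.25
tcp_pos: [0.5026, -0.0714, 0.2367]
ee_rot: [-180.0, -0.0, 80.4]
contact_force: [-0.7, 2.2, -6.9]
grip_width: 0.69
grip_force: 4.1
```

```bash
python3 -c "from h import *;st()"
```

```text
{'time_s': 21.25, 'joints': [-20.713, 22.076, 99.427, -0.001, 58.501, -11.075], 'tcp_pos': [0.503, -0.071, 0.237], 'ee_rot': [-179.995, -0.0, 80.363], 'contact_force': [-0.738, 2.24, -6.89], 'wrist_torque': [0.429, 0.199, 0.262], 'grip_width': 0.69}
```

>>> send_rows(targets=[[[0,0,0,0,0,0.02],[0,0,0,0,0,0.02],[0,0,0,0,0,0.02],[0,0,0,0,0,0.02],[0,0,0,0,0,0.02],[0,0,0,0,0,0],[0,0,0,0,0,0],[0,0,0,0,0,0],[0,0,0,0,0,0],[0,0,0,0,0,0]]])

```text
time_s: 22.5
tcp_pos: [0.5028, -0.071, 0.2365]
ee_rot: [180.0, -0.0, 74.7]
contact_force: [1.3, 5.4, -7.7]
grip_width: 0.693
grip_force: 20.7
```

```bash
python3 -c "from h import *;st()"
```

```text
{'time_s': 22.5, 'joints': [-20.677, 22.094, 99.427, 0.022, 58.469, -5.391], 'tcp_pos': [0.503, -0.071, 0.237], 'ee_rot': [179.989, -0.017, 74.702], 'contact_force': [1.313, 5.43, -7.675], 'wrist_torque': [0.762, -0.087, 1.412], 'grip_width': 0.693}
```

Torque about the vertical rose from 0.26 to 1.4 N m, which is the firm stop. I'll make one tiny confirming push, then check.

>>> send_rows(targets=[[[0,0,0,0,0,0.005],[0,0,0,0,0,0.005],[0,0,0,0,0,0],[0,0,0,0,0,0],[0,0,0,0,0,0],[0,0,0,0,0,0],[0,0,0,0,0,0],[0,0,0,0,0,0],[0,0,0,0,0,0],[0,0,0,0,0,0]]])

```text
time_s: 23.75
tcp_pos: [0.5027, -0.071, 0.2365]
ee_rot: [180.0, 0.0, 74.2]
contact_force: [0.0, 4.5, -6.9]
grip_width: 0.692
grip_force: 26.7
```

```bash
python3 -c "from h import *;st()"
```

```text
{'time_s': 23.75, 'joints': [-20.661, 22.096, 99.428, -0.011, 58.466, -4.894], 'tcp_pos': [0.503, -0.071, 0.236], 'ee_rot': [179.991, 0.01, 74.239], 'contact_force': [0.028, 4.491, -6.916], 'wrist_torque': [0.755, -0.159, 1.805], 'grip_width': 0.692}
```

>>> send_rows(targets=[[[0,0,0,0,0,-0.02],[0,0,0,0,0,-0.04],[0,0,0,0,0,-0.06],[0,0,0,0,0,-0.06],[0,0,0,0,0,0],[0,0,-10,0,0,0],[0,0,-15,0,0,0],[0,0,-25,0,0,0],[0,0,-40,0,0,0],[0,0,-40,0,0,0]]])

```text
time_s: 25.0
tcp_pos: [0.5028, -0.0717, 0.3688]
ee_rot: [179.9, 0.0, 84.3]
contact_force: [0.6, 0.9, -0.6]
grip_width: 0.692
grip_force: 0.0
```

Run:
```python
from h import *
chk();capture("wrist");pins("wrist",("cap","cap_top","cap_wings"))
d=capture("side");np.savez("side1.npz",**d)
a=cv2.imread("pics/side0.png")[200:320,240:350];b=d["pixels"][200:320,240:350,::-1]
cv2.imwrite("pics/cmp.png",cv2.resize(np.hstack([a,b]),None,fx=3.6,fy=3.6,interpolation=cv2.INTER_CUBIC))
# sub-pixel vertical shift of the cap's front edge between start and now, versus mm per pixel
E=d["extrinsics"];f=240/np.tan(np.radians(d["fovy"]/2))
for z in(.190,.174):
    q=E@[.502,-.07,z,1];print(z,d["cx"]+f*q[0]/-q[2],d["cy"]-f*q[1]/-q[2])
```

```text
{'time_s': 25.0, 'joints': [-20.727, 13.539, 89.034, -0.025, 77.329, -14.994], 'tcp_pos': [0.503, -0.072, 0.369], 'ee_rot': [179.911, 0.049, 84.272], 'contact_force': [0.648, 0.923, -0.607], 'wrist_torque': [-0.133, -0.002, 0.011], 'grip_width': 0.692}
scene cap [([0.5049, -0.0723, 0.1737], 0.79)]
scene cap_top [([0.4997, -0.0704, 0.1756], 0.57)]
scene cap_wings [([0.5011, -0.0663, 0.1732], 0.89)]
side cap [([0.5019, -0.0695, 0.1745], 0.72)]
side cap_top [([0.5018, -0.0722, 0.1724], 0.91), ([0.5053, -0.0709, 0.1911], 0.56)]
side cap_wings [([0.5062, -0.0707, 0.1793], 0.76)]
wrist cap [([0.505, -0.074, 0.173], 0.78), ([0.57, 0.108, -0.0], 0.6)]
wrist cap_top [([0.501, -0.065, 0.202], 0.85), ([0.565, 0.115, 0.027], 0.55)]
wrist cap_wings [([0.502, -0.067, 0.212], 0.7), ([0.564, 0.111, 0.041], 0.58)]
0.19 290.7728361189121 239.0303867457606
0.174 291.0990942418533 243.79619587442627
```

View pics/cmp.png

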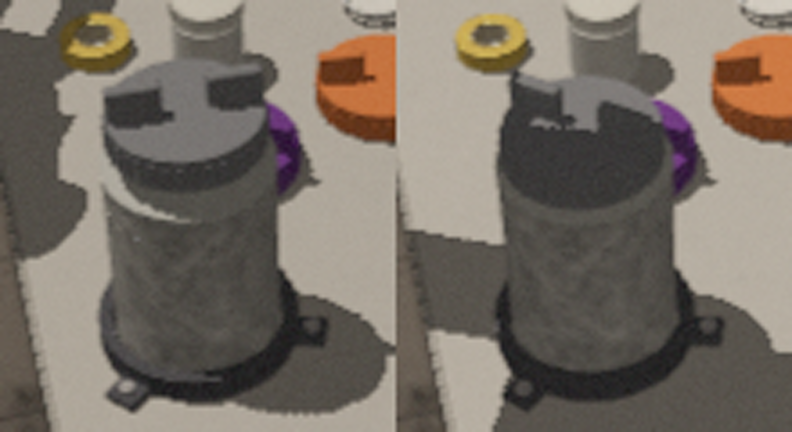

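The right-hand crop shows the cap seated level, about 16 mm lower than at the start on the left. The jar and tape are undisturbed and the fingers are clear. The height estimates average about 0.174 m and the stop held firm at 1.8 N m, so I'm handing in.

```bash
python3 -c "from workcell import *;print(sign_off())"
```

```text
the job is handed in; nothing more can be done
None
```

The cap dropped into its thread, was screwed clockwise to a firm stop (about 1.8 N m) at an estimated 174 mm height and let go with no bystander touched; the job is handed in, but no verdict came back.

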